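Stand the cinnamon jar in the caddy and unscrew its lid

TASK

Stand the closed jar of cinnamon sticks in the empty square well of the steel caddy, which will keep it from turning; then unscrew its tight red lid anticlockwise, turning only until the threads let go, and lift it straight up. Finish while still holding the lid level just above the open mouth of the jar, clear of it by about two centimetres, with the jar left standing fully home in the well. Leave the sugar jar, the milk pitcher and the tamper where they are.

Things in the scene. Friction and masses are not known exactly. Their poses are not given: they have to be found in the camera images.
- jar: Clear glass jar of cinnamon sticks, loose, about 0.3 to 0.45 kg, standing closed on the counter. Its body is a 62 x 62 mm square, 76 mm high with upright flat sides; above it a shoulder narrows to a round neck at 84 mm, whose rim is at 105 mm. Origin at the centre of its underside, z up along its axis, x and y square to the flat sides.
- jar_lid: Red ribbed plastic screw lid on the jar, loose, 57 g, 59 mm across, 22 mm high; can be gripped by its sides. Origin at the centre of its lower edge, z up along its axis. Screwed on, its lower edge is 88 mm and its flat top 110 mm above the jar's underside. Fingertips beside it must stay above the jar's shoulder (84 mm at the neck). A white springy liner inside keeps it tight.
- lid_mark (a point): Point at the edge of the lid's flat top, 29 mm from its axis along its own x, by a small white dot. The lid's angle = its yaw less the jar's yaw, anticlockwise from above positive: 0.05 to 0.45 rad at the start, never below 0; the threads have let go from 1.4 rad (after 0.95 to 1.35 rad of turning); from about 2.8 rad the lugs strike the next threads.
- jar_rim (a point): Centre of the jar's round mouth, 105 mm above its underside. Below it two thread ramps hold two lugs of the lid. It takes about 0.2 to 0.45 N m to start the lid turning, more than a jar standing free can resist, then ever less; it rises at most 2 mm in turning. Once the threads have let go it lifts straight off; its lower edge clears the rim when it is 17 mm up.
- caddy: Low steel condiment caddy, fixed to the counter, 100 mm along its own x, 230 mm along its own y and 45 mm high, with two square wells side by side along y. Origin at the centre of its underside, z up. The well at its own y = +55 mm is empty; the one at y = -55 mm holds the open sugar jar.
- caddy_well (a point): Centre of the floor of the caddy's empty well, 8 mm above the counter; axes as the caddy's. The well is 66 x 66 mm, square to the caddy, 37 mm deep, its top 5 mm flared at 45 degrees to 76 mm. The square jar goes in any of four ways round.
- sugar_jar: The same glass jar, open, 105 mm high, full of sugar cubes, 0.42 kg, loose in the caddy's other well. Bystander. Origin at the centre of its underside.
- milk_pitcher: Steel milk pitcher, 88 mm across, 108 mm high, with a handle reaching 72 mm along its own y, 0.32 kg, loose on the counter. Bystander. Origin at the centre of its underside.
- tamper: Coffee tamper standing upright, dark wood, 58 mm across, 86 mm high, 0.4 kg, loose on the counter. Bystander. Origin at the centre of its underside.

How it is judged:
By the outcome, as a careful person would: the job done as asked, in the order asked, and still so for the second after the job is handed in, while the arm keeps its last pose, push and grip.
It also fails if it takes over 48 s, if anything falls off the work surface, if the arm or the gripper's body presses on something with over 40 N, if the wrist force passes 120 N, or if a joint passes its speed limit or range.

ROBOT

A 7-joint arm with a two-finger parallel gripper is mounted at the origin on the work surface. World frame = base frame: x ahead of the robot, y to its left, z up, the work surface at z = 0. Lengths are in m, angles in rad, forces in N, time in s.
With the tool pointing down it reaches from about 0.4 to 0.85 m from the base axis. Payload 10.4 kg.
Tool frame: the origin (TCP) lies midway between the tips of the shut fingers; the grasp point (between the pads) lies 19 mm behind it; z points along the fingers, y is the line along which they close (so a half turn about z gives the same grasp; the last joint's range is limited). The gripper opens to 87 mm and grips with 3 to 60 N. Pads are 19 mm wide; open, the fingers measure 117 mm over their backs; the gripper's body (75 mm by 190 mm) begins 51 mm behind the grasp point.
Start: joints at [-1.302, 0.332, -0.065, 1.46, 0.022, 1.35, -0.088], TCP at [0.18, 0.599, 0.223] pointing down, gripper open.
Joint ranges: [-2.6, 2.6], [-0.5, 2.12], [-1.47, 1.34], [0.16, 2.42], [-1.27, 4.41], [0.06, 2.06], [-2.6, 2.6]. Speed limits (rad/s): [2.22, 2.22, 2.79, 2.79, 3.14, 3.14, 3.14].

INTERFACE

Orientations are given as a unit quaternion [x, y, z, w].
In Python, from bench import sensors, eyes, order gives the robot as it stands.
- The arm moves only by the tool arm_command, never from a script. Its argument "steps" is a list of rows, each an object with "rot": the turn, a rotation vector about the world's x, y, z in degrees, a list of three; "slide": the shift along the world's x, y, z in m, a list of three; "grip": the opening, from 0 (shut) to 1 (fully open). A call has exactly 8 rows; each row shifts and turns the commanded pose from where the row before left it; what a row does not reach is not made up. A row lasts 1/8 s, in which the tool goes at most 62.5 mm and 10.7 degrees, less where a joint would pass 70% of its speed; a pose out of reach is approached as far as the arm can. A call with a gripper value outside its range is refused whole. The fingers move at their own pace and stop on an object; "newtons" is the grip in N (left out, the last holds). Time passes only in rows, so rows that do not move let the fingers close, or fill a call up. It gives the time, the measured TCP pose, the force, the opening and the grip force at its end, in the units of the state.
- sensors.read_state(): the state, without advancing time (a new reading comes with each control period).
- eyes.camera(name): name is "side" or "top" or "wrist"; returns a dict with "pixels" (480x640x3 uint8, red, green, blue), "intrinsics" (3x3 intrinsics, pixels), "pose" (4x4, takes a point from camera to world coordinates). Camera axes: x right, y down, z forward; pixel columns grow to the right and rows downward; lengths in m; the calibration is good to about 2 mm. A picture is of the moment at which its call begins. There is no depth.
- order.close_job(): hands the job in; it is judged then, once.
Trained networks look in a picture, given as the dict that the camera call returned (one of the last four; its "shot" number tells which), for a name from the list of things; names that differ only in an ending like _2 or _b are one class to them, and where a whole thing is asked for, a point or a joint stands for the part that bears it (a point fixed in the world has none). Each returns a list of dicts, best first, with "conf" (0 to 1); they miss things now and then, are a little off and sometimes report something else, mostly with a low value. They report only what shows in the picture. A call takes as long as a camera call.
- eyes.look_for(name, picture): "bbox" ([left, top, right, bottom] in pixels, round what is visible of it).
The state is a dict: "time": time; "joint_positions": joint angles; "joint_vel": joint speeds; "joint_torque": joint torques, N m; "ee_pos": TCP position; "eef_rot": TCP orientation; "ft_force": force on the tool from outside, world axes, zero at the start; "torque": the same for the moment, N m; "width": finger opening in m; "grip_force": force on a finger pad.
Only numpy, scipy, OpenCV 4.12 (cv2) and the standard library are available. Lean on these libraries where they do the work, as an engineer would, in place of code of your own. Each camera call takes 0.05 s, during which the arm holds its last target. There are 200 camera calls.

## Working session

There is one attempt and no reset: what is moved stays moved. The work goes in short steps, Python scripts to look and compute and a tool call to move; the robot and the scene stay as the last step left them, time stands still between calls to the robot, and variables do not carry over. Pictures are saved under pics/ and viewed, at most 10 in all, crops included, and the job is handed in when it is done.

Besides the shell and the picture viewer there is one more tool, called by a JSON object that holds its "name" and its "arguments". arm_command: Moves the arm, as the interface text tells. Its arguments: {"type":"object","properties":{"steps":{"type":"array","items":{"type":"object","properties":{"rot":{"type":"array","items":{"type":"number"}},"slide":{"type":"array","items":{"type":"number"}},"grip":{"type":"number"}}}},"newtons":{"type":"number"}},"required":["steps"]}

```bash
mkdir -p pics; python3 - <<'E'
from bench import sensors, eyes, order
import cv2,numpy as np
s=sensors.read_state(); print({k:np.round(v,3).tolist() for k,v in s.items()})
for c in ["top","side"]:
    p=eyes.camera(c); cv2.imwrite(f"pics/{c}0.png",p["pixels"][:,:,::-1])
    print(c,p["intrinsics"].round(1).tolist(),p["pose"].round(4).tolist())
    for n in ["jar","jar_lid","caddy","sugar_jar","milk_pitcher","tamper"]:
        print(n,[(np.round(d["bbox"]).tolist(),round(d["conf"],2)) for d in eyes.look_for(n,p)[:2]])
E
```

```text
{'time': 0.0, 'joint_positions': [-1.302, 0.333, -0.065, 1.461, 0.022, 1.35, -0.088], 'joint_vel': [-0.0, -0.001, 0.001, -0.001, -0.0, -0.001, -0.0], 'joint_torque': [-0.0, -62.323, 0.025, -38.992, -0.061, 0.039, 0.0], 'ee_pos': [0.18, 0.598, 0.222], 'eef_rot': [0.145, 0.989, -0.001, -0.0], 'ft_force': [-0.406, 0.189, 0.247], 'torque': [0.022, 0.047, -0.017], 'grip_force': 0.0, 'width': 0.087}
top [[602.2, 0.0, 326.0], [0.0, 602.2, 232.2], [0.0, 0.0, 1.0]] [[-0.0079, -0.9834, 0.1813, 0.2092], [-1.0, 0.007, -0.0056, 0.0025], [0.0042, -0.1814, -0.9834, 1.7591], [0.0, 0.0, 0.0, 1.0]]
jar [([263.0, 210.0, 289.0, 234.0], 0.54)]
jar_lid [([262.0, 207.0, 285.0, 228.0], 0.73)]
caddy [([346.0, 206.0, 433.0, 255.0], 0.8)]
sugar_jar [([395.0, 214.0, 423.0, 248.0], 0.91)]
milk_pitcher [([138.0, 209.0, 184.0, 243.0], 0.62)]
tamper []
side [[451.6, 0.0, 316.1], [0.0, 451.6, 235.5], [0.0, 0.0, 1.0]] [[0.9773, -0.1265, 0.17, 0.3577], [-0.2111, -0.6463, 0.7333, -0.7834], [0.0171, -0.7525, -0.6583, 0.7879], [0.0, 0.0, 0.0, 1.0]]
jar [([303.0, 202.0, 331.0, 230.0], 0.57)]
jar_lid [([303.0, 187.0, 329.0, 204.0], 0.6)]
caddy [([309.0, 270.0, 370.0, 372.0], 0.68)]
sugar_jar [([322.0, 302.0, 358.0, 347.0], 0.97)]
milk_pitcher [([276.0, 124.0, 304.0, 172.0], 0.94), ([304.0, 202.0, 330.0, 234.0], 0.42)]
tamper [([315.0, 412.0, 348.0, 459.0], 0.9)]
```

```bash
cat > h.py <<'E'
import numpy as np,cv2
def onplane(p,uv,z):
    K,T=p["intrinsics"],p["pose"]
    d=T[:3,:3]@np.linalg.solve(K,[uv[0],uv[1],1]); o=T[:3,3]
    return (o+d*(z-o[2])/d[2])
def proj(p,X):
    T=p["pose"]; q=T[:3,:3].T@(np.asarray(X,float)-T[:3,3]); q=p["intrinsics"]@q
    return q[:2]/q[2]
E
python3 - <<'E'
from bench import eyes
import cv2,numpy as np
from h import *
p=eyes.camera("top");q=eyes.camera("side")
print("lid",onplane(p,(273.5,217.5),.1),onplane(q,(316,195.5),.1))
print("pitcher",onplane(q,(290,148),.054),"tamper",onplane(q,(331,435),.043),"sugar",onplane(p,(409,231),.07))
a=cv2.resize(p["pixels"][190:270,240:450],(800,305),interpolation=3)
b=cv2.resize(q["pixels"][170:390,250:543-0],(400,300),interpolation=3)
b=cv2.resize(q["pixels"][175:385,260:420],(400,525),interpolation=3)
cv2.imwrite("pics/a.png",a[:,:,::-1]);cv2.imwrite("pics/b.png",b[:,:,::-1])
E
```

```text
lid [0.55817084 0.14031078 0.1       ] [0.56814854 0.13583904 0.1       ]
pitcher [0.55499003 0.46112169 0.054     ] tamper [ 0.46784066 -0.45173662  0.043     ] sugar [ 0.52240536 -0.24418528  0.07      ]
```

View pics/a.png

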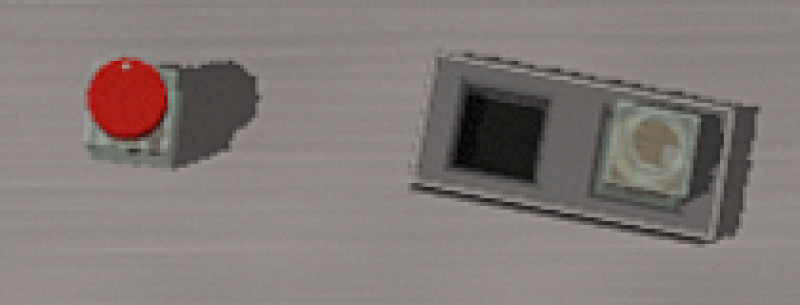

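View pics/b.png

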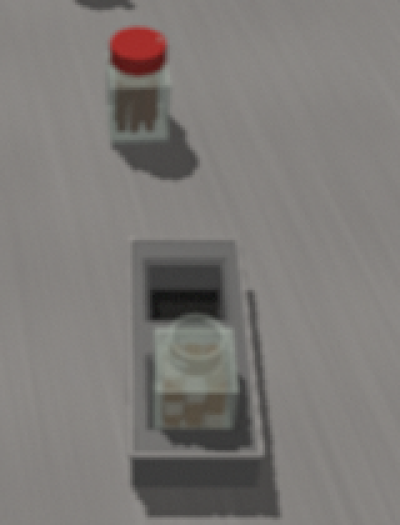

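The top crop shows the red lid at about (128,98) with its white dot at (126,64), roughly world +x. The jar is turned by about -0.17 rad. The caddy is at right with its empty well on the +y side, near (500,135), and its yaw is about -0.19. The side crop agrees: jar at (138,90), sugar jar in the near well. Next I move above the jar.

{"name": "arm_command", "arguments": {"steps": [{"slide": [0.035, -0.042, 0.005], "grip": 1}, {"slide": [0.035, -0.042, 0.005], "grip": 1}, {"slide": [0.035, -0.042, 0.005], "grip": 1}, {"slide": [0.035, -0.042, 0.005], "grip": 1}, {"slide": [0.035, -0.042, 0.005], "grip": 1}, {"slide": [0.035, -0.042, 0.005], "grip": 1}, {"slide": [0.035, -0.042, 0], "grip": 1}, {"slide": [0.035, -0.042, 0], "grip": 1}]}}

```text
schema error: expected keys rot, slide, grip
```

{"name": "arm_command", "arguments": {"steps": [{"slide": [0.035, -0.042, 0], "grip": 1, "rot": [0, 0, 3.5]}, {"slide": [0.035, -0.042, 0], "grip": 1, "rot": [0, 0, 3.5]}, {"slide": [0.03, -0.04, 0], "grip": 1}, {"grip": 1}, {"grip": 1}, {"grip": 1}, {"grip": 1}, {"grip": 1}]}}

```text
schema error: expected keys rot, slide, grip
```

```bash
python3 - <<'E'
from bench import eyes,sensors
import cv2,numpy as np
from h import *
s=sensors.read_state();print(s["time"],s["ee_pos"],s["eef_rot"],s["joint_positions"])
p=eyes.camera("wrist");cv2.imwrite("pics/w1.png",p["pixels"][:,:,::-1]);print(p["pose"].round(3).tolist(),p["intrinsics"].round(1).tolist())
for n in ["jar","jar_lid","caddy","sugar_jar"]:
    print(n,[(np.round(d["bbox"]).tolist(),round(d["conf"],2)) for d in eyes.look_for(n,p)[:2]])
E
```

```text
0.8 [0.17975647 0.59861715 0.2225978 ] [ 1.45368659e-01  9.89377556e-01  6.12545387e-05 -1.66445797e-05] [-1.30163216  0.33217072 -0.06469753  1.46009163  0.02156773  1.34990489
 -0.08850065]
[[0.287, 0.922, 0.258, 0.11], [0.958, -0.277, -0.078, 0.62], [-0.001, 0.27, -0.963, 0.385], [0.0, 0.0, 0.0, 1.0]] [[387.6, 0.0, 318.5], [0.0, 387.6, 244.2], [0.0, 0.0, 1.0]]
jar []
jar_lid []
caddy []
sugar_jar []
```

View pics/w1.png

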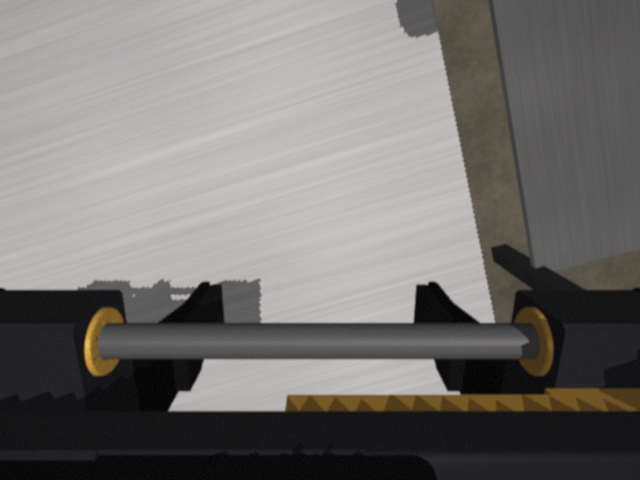

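The wrist picture shows bare counter, with the fingers at rows 290-400. Both moves were refused because every row needs all three keys.

{"name": "arm_command", "arguments": {"steps": [{"slide": [0.035, -0.042, 0.01], "rot": [0, 0, 0], "grip": 1}, {"slide": [0.035, -0.042, 0.01], "rot": [0, 0, 0], "grip": 1}, {"slide": [0.035, -0.042, 0.01], "rot": [0, 0, 0], "grip": 1}, {"slide": [0.035, -0.042, 0.01], "rot": [0, 0, 0], "grip": 1}, {"slide": [0.035, -0.042, 0.01], "rot": [0, 0, 0], "grip": 1}, {"slide": [0.035, -0.042, 0.01], "rot": [0, 0, 0], "grip": 1}, {"slide": [0.035, -0.042, 0.01], "rot": [0, 0, 0], "grip": 1}, {"slide": [0.035, -0.042, 0.01], "rot": [0, 0, 0], "grip": 1}]}}

```text
time: 2.05
ee_pos: [0.4607, 0.2611, 0.3032]
eef_rot: [0.145, 0.989, 0.0, 0.0]
ft_force: [0.4, -0.5, 0.1]
width: 0.0871
grip_force: 0.0
```

{"name": "arm_command", "arguments": {"steps": [{"slide": [0.035, -0.042, 0], "rot": [0, 0, 3.5], "grip": 1}, {"slide": [0.035, -0.042, 0], "rot": [0, 0, 3.5], "grip": 1}, {"slide": [0.033, -0.04, 0], "rot": [0, 0, 0], "grip": 1}, {"slide": [0, 0, 0], "rot": [0, 0, 0], "grip": 1}, {"slide": [0, 0, 0], "rot": [0, 0, 0], "grip": 1}, {"slide": [0, 0, 0], "rot": [0, 0, 0], "grip": 1}, {"slide": [0, 0, 0], "rot": [0, 0, 0], "grip": 1}, {"slide": [0, 0, 0], "rot": [0, 0, 0], "grip": 1}]}}

```text
time: 3.05
ee_pos: [0.5626, 0.1391, 0.3027]
eef_rot: [0.084, 0.996, 0.0, 0.0]
ft_force: [-1.1, 0.1, -0.7]
width: 0.087
grip_force: 0.0
```

```bash
python3 - <<'E'
from bench import eyes,sensors
import cv2,numpy as np
from h import *
s=sensors.read_state();print(s["time"],s["ee_pos"],s["eef_rot"],s["joint_positions"])
p=eyes.camera("wrist");cv2.imwrite("pics/w2.png",p["pixels"][:,:,::-1]);print(p["pose"].round(3).tolist())
np.savez("w2.npz",**{k:p[k] for k in ("pose","intrinsics","pixels")})
for n in ["jar","jar_lid","caddy","sugar_jar"]:
    print(n,[(np.round(d["bbox"]).tolist(),round(d["conf"],2)) for d in eyes.look_for(n,p)[:2]])
E
```

```text
3.05 [0.5625597  0.1391457  0.30267318] [8.42671060e-02 9.96443189e-01 1.56782770e-04 3.70917045e-05] [-0.63236564  0.20060795  0.36977555  1.47550568 -0.07265443  1.47877565
  1.13937145]
[[0.168, 0.949, 0.266, 0.491], [0.986, -0.161, -0.046, 0.152], [-0.001, 0.27, -0.963, 0.465], [0.0, 0.0, 0.0, 1.0]]
jar [([289.0, 179.0, 352.0, 246.0], 0.61)]
jar_lid [([290.0, 189.0, 351.0, 256.0], 0.96)]
caddy [([0.0, 187.0, 146.0, 286.0], 0.82)]
sugar_jar [([1.0, 213.0, 11.0, 265.0], 0.88)]
```

View pics/w2.png

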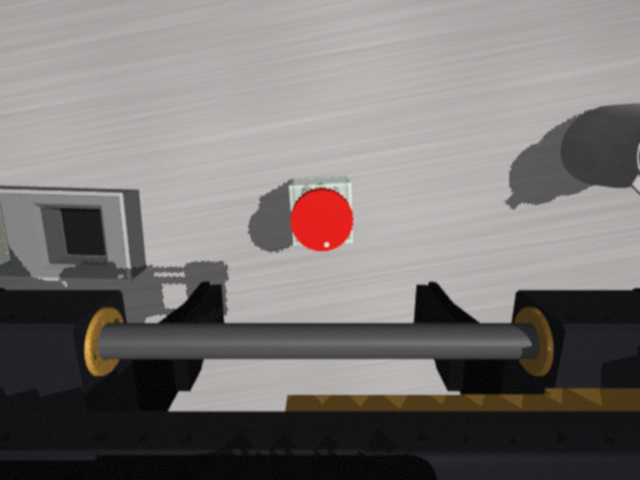

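Wrist view: lid centre at about (321,219), dot at (326,244), jar's far edge at row 178 and right edge at column 352, so it is nearly square to the tool. The empty well is near (75,233) at left. I'll enlarge both to read the edges.

```bash
python3 - <<'E'
import cv2,numpy as np
from h import *
p=np.load("w2.npz");im=p["pixels"]
m=((im[:,:,0]>150)&(im[:,:,1]<90)).astype(np.uint8)
c=max(cv2.findContours(m,0,1)[0],key=cv2.contourArea);e=cv2.fitEllipse(c)
print(e,onplane(p,e[0],.11),onplane(p,(326,244),.11))
a=cv2.resize(im[180:285,0:150],(600,420),interpolation=3)
b=cv2.resize(im[170:260,280:365],(396,420),interpolation=3)[:,:]
a=np.hstack([cv2.resize(im[180:285,0:150],(450,315),interpolation=3),cv2.resize(im[170:260,280:365],(298,315),interpolation=3)])
cv2.imwrite("pics/w2c.png",a[:,:,::-1])
E
```

```text
((321.33624267578125, 219.660400390625), (60.62225341796875, 61.66720199584961), 53.111873626708984) [0.56550418 0.14160595 0.11      ] [0.58952635 0.14206716 0.11      ]
```

View pics/w2c.png

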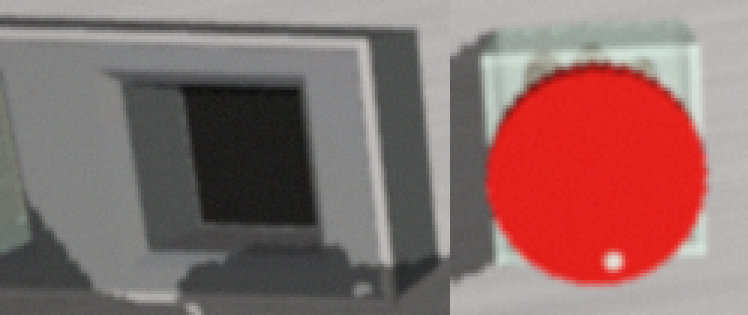

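The crop shows the caddy's top corner at crop (370,42), its edges running to (0,33) and (388,295), and the jar's edges tilted about 3 degrees from the picture axes.

```bash
python3 - <<'E'
import cv2,numpy as np
from h import *
from bench import eyes
p=np.load("w2.npz")
A,B,C=[onplane(p,(u/3,180+v/3),.045)[:2] for u,v in ((370,42),(0,33),(388,295))]
yy=A-B; print("wrist corner",A,"yaw",np.degrees(np.arctan2(-yy[0],yy[1])),"side",np.degrees(np.arctan2(*(A-C)[::-1])),np.linalg.norm(A-C))
for n,Q in {"jar":[(485,55),(702,45),(706,250),(495,262)]}.items():
    P=np.array([onplane(p,(280+(u-450)/3.506,170+v/3.5),.076)[:2] for u,v in Q]);print(n,P.mean(0),cv2.minAreaRect((P*1000).astype(np.float32)))
W=np.array([onplane(p,(u/3,180+v/3),.040)[:2] for u,v in [(125,80),(303,80),(320,248),(149,248)]]);print("well",W.mean(0),cv2.minAreaRect((W*1000).astype(np.float32)))
t=eyes.camera("top")
P=np.array([onplane(t,(240+u/3.81,190+v/3.81),.045)[:2] for u,v in [(440,55),(412,187),(715,242),(733,107)]])
r=cv2.minAreaRect((P*1000).astype(np.float32));print(P,P.mean(0),r)
th=np.radians(-10.5)
for c,l in ((P.mean(0),(0,.055)),(A,(-.05,-.06))):
    print("well",c+np.array([[np.cos(th),-np.sin(th)],[np.sin(th),np.cos(th)]])@l)
P=np.array([onplane(t,(240+u/3.81,190+v/3.81),.040)[:2] for u,v in [(462,86),(549,98),(537,184),(450,167)]]);print("well top",P.mean(0),cv2.minAreaRect((P*1000).astype(np.float32)))
im=t["pixels"];m=((im[:,:,0]>150)&(im[:,:,1]<90)).astype(np.uint8)
c=max(cv2.findContours(m,0,1)[0],key=cv2.contourArea);e=cv2.fitEllipse(c);print("top lid",onplane(t,e[0],.108))
E
```

```text
wrist corner [ 0.51521725 -0.06748134] yaw -11.04154325940262 side 166.64311687357392 0.09769493204917366
jar [0.5673184  0.14212515] ((567.4974365234375, 141.88189697265625), (62.92726135253906, 61.43328857421875), 82.98954010009766)
well [ 0.5513331  -0.13830474] ((551.3341064453125, -138.30662536621094), (69.15530395507812, 65.339599609375), 80.36017608642578)
[[ 0.60703198 -0.09409413]
 [ 0.50454791 -0.07113936]
 [ 0.46076227 -0.29940536]
 [ 0.56477167 -0.31717091]] [ 0.53427846 -0.19545244] ((534.4576416015625, -195.20909118652344), (232.42752075195312, 105.493896484375), 79.1415023803711)
well [ 0.54430141 -0.14137342]
well [ 0.45512037 -0.11736486]
well top [ 0.5463108  -0.13879607] ((545.826416015625, -138.6956329345703), (67.29708862304688, 67.66365814208984), 80.789306640625)Traceback (most recent call last):
  File "<stdin>", line 18, in <module>
ValueError: max() iterable argument is empty
```

{"name": "arm_command", "arguments": {"steps": [{"slide": [0.004, 0.003, -0.04], "rot": [0, 0, 2.7], "grip": 1}, {"slide": [0, 0, -0.05], "rot": [0, 0, 0], "grip": 1}, {"slide": [0, 0, -0.05], "rot": [0, 0, 0], "grip": 1}, {"slide": [0, 0, -0.045], "rot": [0, 0, 0], "grip": 1}, {"slide": [0, 0, -0.03], "rot": [0, 0, 0], "grip": 1}, {"slide": [0, 0, -0.025], "rot": [0, 0, 0], "grip": 1}, {"slide": [0, 0, -0.015], "rot": [0, 0, 0], "grip": 1}, {"slide": [0, 0, 0], "rot": [0, 0, 0], "grip": 1}]}}

```text
time: 4.35
ee_pos: [0.5663, 0.1415, 0.0469]
eef_rot: [0.061, 0.998, -0.0, -0.001]
ft_force: [-0.1, 0.3, 0.8]
width: 0.0867
grip_force: 0.0
```

{"name": "arm_command", "arguments": {"steps": [{"slide": [0, 0, 0], "rot": [0, 0, 0], "grip": 0.6}, {"slide": [0, 0, 0], "rot": [0, 0, 0], "grip": 0.6}, {"slide": [0, 0, 0], "rot": [0, 0, 0], "grip": 0.6}, {"slide": [0, 0, 0], "rot": [0, 0, 0], "grip": 0.6}, {"slide": [0, 0, 0], "rot": [0, 0, 0], "grip": 0.6}, {"slide": [0, 0, 0], "rot": [0, 0, 0], "grip": 0.6}, {"slide": [0, 0, 0], "rot": [0, 0, 0], "grip": 0.6}, {"slide": [0, 0, 0], "rot": [0, 0, 0], "grip": 0.6}], "newtons": 25}}

```text
time: 5.35
ee_pos: [0.567, 0.1417, 0.0481]
eef_rot: [0.061, 0.998, 0.0, 0.0]
ft_force: [-1.7, -0.8, 5.9]
width: 0.0618
grip_force: 25.0
```

{"name": "arm_command", "arguments": {"steps": [{"slide": [0, 0, 0.02], "rot": [0, 0, 0], "grip": 0.6}, {"slide": [0, 0, 0.04], "rot": [0, 0, 0], "grip": 0.6}, {"slide": [0, 0, 0.05], "rot": [0, 0, 0], "grip": 0.6}, {"slide": [-0.004, -0.03, 0.04], "rot": [0, 0, -1.2], "grip": 0.6}, {"slide": [-0.004, -0.05, 0.02], "rot": [0, 0, -1.2], "grip": 0.6}, {"slide": [-0.003, -0.05, 0], "rot": [0, 0, -1.1], "grip": 0.6}, {"slide": [-0.003, -0.03, 0], "rot": [0, 0, 0], "grip": 0.6}, {"slide": [0, 0, 0], "rot": [0, 0, 0], "grip": 0.6}]}}

```text
time: 6.35
ee_pos: [0.552, -0.0216, 0.2171]
eef_rot: [0.094, 0.996, -0.0, -0.0]
ft_force: [-0.0, 1.2, -4.7]
width: 0.062
grip_force: 25.0
```

{"name": "arm_command", "arguments": {"steps": [{"slide": [0, 0, 0], "rot": [0, 0, 0], "grip": 0.6}, {"slide": [0, 0, 0], "rot": [0, 0, 0], "grip": 0.6}, {"slide": [0, 0, 0], "rot": [0, 0, 0], "grip": 0.6}, {"slide": [0, 0, 0], "rot": [0, 0, 0], "grip": 0.6}, {"slide": [0, 0, 0], "rot": [0, 0, 0], "grip": 0.6}, {"slide": [0, 0, 0], "rot": [0, 0, 0], "grip": 0.6}, {"slide": [0, 0, 0], "rot": [0, 0, 0], "grip": 0.6}, {"slide": [0, 0, 0], "rot": [0, 0, 0], "grip": 0.6}]}}

```text
time: 7.35
ee_pos: [0.5528, -0.0184, 0.2176]
eef_rot: [0.092, 0.996, 0.0, -0.0]
ft_force: [-0.8, 0.3, -4.4]
width: 0.062
grip_force: 25.0
```

```bash
python3 - <<'E'
from bench import eyes,sensors
import cv2,numpy as np
from h import *
s=sensors.read_state();print(s["time"],s["ee_pos"],s["eef_rot"],s["width"],s["ft_force"],s["joint_positions"].round(2))
p=eyes.camera("wrist");cv2.imwrite("pics/w3.png",p["pixels"][:,:,::-1])
np.savez("w3.npz",**{k:p[k] for k in ("pose","intrinsics","pixels")})
E
```

```text
7.35 [ 0.55277545 -0.01842251  0.21759565] [ 9.17008530e-02  9.95786599e-01  4.76548505e-05 -8.69664141e-07] 0.06203965397753106 [-0.83503109  0.32251195 -4.37748213] [-0.46  0.18  0.46  1.68 -0.08  1.3   1.41]
```

View pics/w3.png

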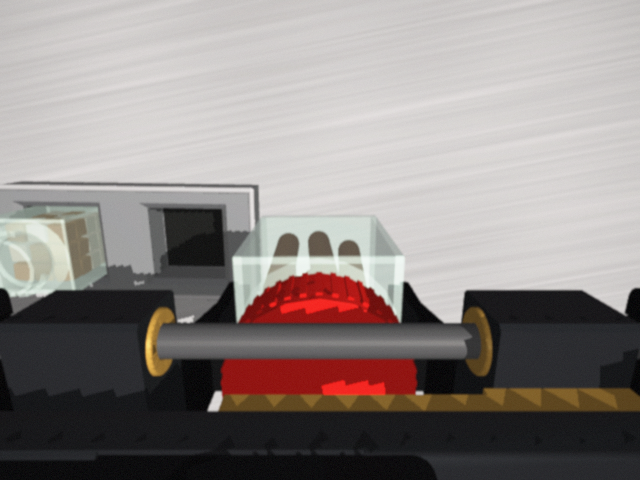

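The wrist view shows the jar held upright at centre and the empty well at left, about (150-226, 205-275). The caddy's corner is near (255,188). I'll enlarge that part.

```bash
python3 - <<'E'
import cv2,numpy as np
p=np.load("w3.npz")
a=cv2.resize(p["pixels"][180:290,90:290],(800,440),interpolation=3)
cv2.imwrite("pics/w3c.png",a[:,:,::-1])
E
```

```text
(no output)
```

View pics/w3c.png

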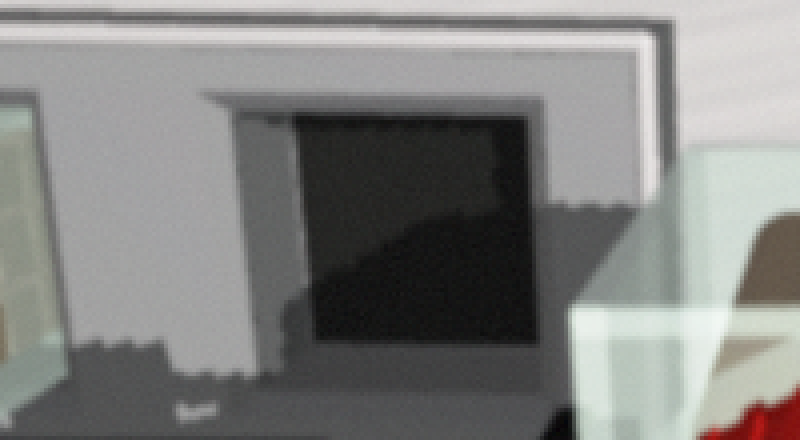

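The crop shows the floor's left edge running (298,115)-(315,340) and its far edge at row 341. The near lip is at row 115, the right lip at (528,117)-(540,342) and the caddy's near corner at about (655,32).

```bash
python3 - <<'E'
import numpy as np
from h import *
p=np.load("w3.npz")
f=lambda u,v,z:onplane(p,(90+u/4,180+v/4),z)[:2]
th=np.radians(-10.5);R=np.array([[np.cos(th),-np.sin(th)],[np.sin(th),np.cos(th)]])
loc=lambda q:R.T@q
print("cam",p["pose"][:3,3])
for n,q in dict(floorFL=f(315,340,.008),floorFR=f(540,342,.008),lipNR=f(528,117,.040),lipFR=f(540,342,.04),lipNL=f(236,117,.04),lipFL=f(255,378,.04),topNR=f(544,98,.045),topNL=f(200,94,.045),corner=f(655,32,.045),edge=f(0,20,.045)).items(): print(n,q.round(4),"local",loc(q).round(4))
e=f(655,35,.045)-f(0,20,.045);print("yaw",np.degrees(np.arctan2(-e[0],e[1])))
e=f(540,342,.008)-f(315,340,.008);print("yaw",np.degrees(np.arctan2(-e[0],e[1])))
for w in [(.552,-.137),(.548,-.1385)]: print("prior local",loc(np.array(w)))
T=np.array([.5528,-.0184]);print("tcp local",loc(T))
E
```

```text
cam [ 0.48095092 -0.00461036  0.37968008]
floorFL [ 0.5772 -0.1767] local [ 0.5998 -0.0686]
floorFR [ 0.5881 -0.1209] local [ 0.6003 -0.0117]
lipNR [ 0.5272 -0.1006] local [ 0.5367 -0.0028]
lipFR [ 0.5789 -0.1109] local [ 0.5894 -0.0036]
lipNL [ 0.5154 -0.1643] local [ 0.5367 -0.0676]
lipFL [ 0.5754 -0.1783] local [ 0.5982 -0.0705]
topNR [ 0.5231 -0.0947] local [0.5316 0.0022]
topNL [ 0.5086 -0.1682] local [ 0.5307 -0.0727]
corner [ 0.5135 -0.0676] local [0.5172 0.0271]
edge [ 0.4853 -0.2056] local [ 0.5147 -0.1137]
yaw -11.807006196662973
yaw -11.024635184105893
prior local [ 0.56772298 -0.03411191]
prior local [ 0.56406331 -0.03631574]
tcp local [0.54689645 0.08264791]
```

{"name": "arm_command", "arguments": {"steps": [{"slide": [-0.001, -0.04, 0], "rot": [0, 0, -0.4], "grip": 0.6}, {"slide": [0, -0.04, 0], "rot": [0, 0, 0], "grip": 0.6}, {"slide": [0, -0.03, -0.01], "rot": [0, 0, 0], "grip": 0.6}, {"slide": [0, -0.01, -0.03], "rot": [0, 0, 0], "grip": 0.6}, {"slide": [0, 0, -0.03], "rot": [0, 0, 0], "grip": 0.6}, {"slide": [0, 0, -0.03], "rot": [0, 0, 0], "grip": 0.6}, {"slide": [0, 0, -0.01], "rot": [0, 0, 0], "grip": 0.6}, {"slide": [0, 0, 0], "rot": [0, 0, 0], "grip": 0.6}]}}

```text
time: 8.4
ee_pos: [0.5518, -0.1384, 0.1077]
eef_rot: [0.095, 0.995, -0.0, -0.0]
ft_force: [-0.7, -0.4, -2.6]
width: 0.0619
grip_force: 25.0
```

{"name": "arm_command", "arguments": {"steps": [{"slide": [0, 0, 0], "rot": [0, 0, 0], "grip": 0.6}, {"slide": [0, 0, 0], "rot": [0, 0, 0], "grip": 0.6}, {"slide": [0, 0, -0.004], "rot": [0, 0, 0], "grip": 0.6}, {"slide": [0, 0, -0.004], "rot": [0, 0, 0], "grip": 0.6}, {"slide": [0, 0, -0.004], "rot": [0, 0, 0], "grip": 0.6}, {"slide": [0, 0, -0.003], "rot": [0, 0, 0], "grip": 0.6}, {"slide": [0, 0, -0.003], "rot": [0, 0, 0], "grip": 0.6}, {"slide": [0, 0, 0], "rot": [0, 0, 0], "grip": 0.6}]}}

```text
time: 9.4
ee_pos: [0.5516, -0.1384, 0.0893]
eef_rot: [0.095, 0.995, 0.0, -0.0]
ft_force: [0.1, 0.0, -3.3]
width: 0.062
grip_force: 25.0
```

{"name": "arm_command", "arguments": {"steps": [{"slide": [0, 0, -0.002], "rot": [0, 0, 0], "grip": 0.6}, {"slide": [0, 0, -0.002], "rot": [0, 0, 0], "grip": 0.6}, {"slide": [0, 0, -0.002], "rot": [0, 0, 0], "grip": 0.6}, {"slide": [0, 0, -0.002], "rot": [0, 0, 0], "grip": 0.6}, {"slide": [0, 0, -0.002], "rot": [0, 0, 0], "grip": 0.6}, {"slide": [0, 0, -0.002], "rot": [0, 0, 0], "grip": 0.6}, {"slide": [0, 0, 0], "rot": [0, 0, 0], "grip": 0.6}, {"slide": [0, 0, 0], "rot": [0, 0, 0], "grip": 0.6}]}}

```text
time: 10.4
ee_pos: [0.5518, -0.1384, 0.0776]
eef_rot: [0.095, 0.995, 0.0, 0.0]
ft_force: [0.1, 0.3, -3.2]
width: 0.0618
grip_force: 25.0
```

{"name": "arm_command", "arguments": {"steps": [{"slide": [0, 0, -0.005], "rot": [0, 0, 0], "grip": 0.6}, {"slide": [0, 0, -0.005], "rot": [0, 0, 0], "grip": 0.6}, {"slide": [0, 0, -0.004], "rot": [0, 0, 0], "grip": 0.6}, {"slide": [0, 0, -0.003], "rot": [0, 0, 0], "grip": 0.6}, {"slide": [0, 0, -0.002], "rot": [0, 0, 0], "grip": 0.6}, {"slide": [0, 0, -0.001], "rot": [0, 0, 0], "grip": 0.6}, {"slide": [0, 0, -0.001], "rot": [0, 0, 0], "grip": 0.6}, {"slide": [0, 0, 0], "rot": [0, 0, 0], "grip": 0.6}]}}

```text
time: 11.4
ee_pos: [0.5518, -0.1384, 0.0566]
eef_rot: [0.095, 0.995, 0.0, -0.0]
ft_force: [0.1, 0.8, -3.6]
width: 0.0616
grip_force: 25.0
```

{"name": "arm_command", "arguments": {"steps": [{"slide": [0, 0, -0.001], "rot": [0, 0, 0], "grip": 0.6}, {"slide": [0, 0, -0.001], "rot": [0, 0, 0], "grip": 0.6}, {"slide": [0, 0, 0], "rot": [0, 0, 0], "grip": 0.6}, {"slide": [0, 0, 0], "rot": [0, 0, 0], "grip": 0.6}, {"slide": [0, 0, 0], "rot": [0, 0, 0], "grip": 1}, {"slide": [0, 0, 0], "rot": [0, 0, 0], "grip": 1}, {"slide": [0, 0, 0], "rot": [0, 0, 0], "grip": 1}, {"slide": [0, 0, 0], "rot": [0, 0, 0], "grip": 1}]}}

```text
time: 12.4
ee_pos: [0.5518, -0.1384, 0.0545]
eef_rot: [0.095, 0.995, -0.0, -0.0]
ft_force: [-1.2, 0.0, -0.7]
width: 0.0856
grip_force: 0.0
```

{"name": "arm_command", "arguments": {"steps": [{"slide": [0, 0, 0.02], "rot": [0, 0, 0], "grip": 1}, {"slide": [0, 0, 0.0225], "rot": [0, 0, 0], "grip": 1}, {"slide": [0, 0, 0], "rot": [0, 0, 0], "grip": 1}, {"slide": [0, 0, 0], "rot": [0, 0, 0], "grip": 1}, {"slide": [0, 0, 0], "rot": [0, 0, 0], "grip": 0.5}, {"slide": [0, 0, 0], "rot": [0, 0, 0], "grip": 0.5}, {"slide": [0, 0, 0], "rot": [0, 0, 0], "grip": 0.5}, {"slide": [0, 0, 0], "rot": [0, 0, 0], "grip": 0.5}], "newtons": 40}}

```text
time: 13.4
ee_pos: [0.5517, -0.1384, 0.0969]
eef_rot: [0.095, 0.995, 0.0, -0.0]
ft_force: [0.5, -0.4, -1.5]
width: 0.059
grip_force: 40.0
```

{"name": "arm_command", "arguments": {"steps": [{"slide": [0, 0, 0], "rot": [0, 0, 0], "grip": 0.5}, {"slide": [0, 0, 0], "rot": [0, 0, 0], "grip": 0.5}, {"slide": [0, 0, 0], "rot": [0, 0, 0], "grip": 0.5}, {"slide": [0, 0, 0], "rot": [0, 0, 0], "grip": 0.5}, {"slide": [0, 0, 0], "rot": [0, 0, 0], "grip": 0.5}, {"slide": [0, 0, 0], "rot": [0, 0, 0], "grip": 0.5}, {"slide": [0, 0, 0], "rot": [0, 0, 0], "grip": 0.5}, {"slide": [0, 0, 0], "rot": [0, 0, 0], "grip": 0.5}], "newtons": 45}}

```text
time: 14.4
ee_pos: [0.5517, -0.1384, 0.097]
eef_rot: [0.095, 0.995, 0.0, -0.0]
ft_force: [-1.5, -0.2, -3.2]
width: 0.059
grip_force: 46.1
```

{"name": "arm_command", "arguments": {"steps": [{"slide": [0, 0, 0], "rot": [0, 0, 5], "grip": 0.5}, {"slide": [0, 0, 0], "rot": [0, 0, 5], "grip": 0.5}, {"slide": [0, 0, 0], "rot": [0, 0, 5], "grip": 0.5}, {"slide": [0, 0, 0.0001], "rot": [0, 0, 5], "grip": 0.5}, {"slide": [0, 0, 0.0001], "rot": [0, 0, 5], "grip": 0.5}, {"slide": [0, 0, 0.0001], "rot": [0, 0, 5], "grip": 0.5}, {"slide": [0, 0, 0.0001], "rot": [0, 0, 5], "grip": 0.5}, {"slide": [0, 0, 0], "rot": [0, 0, 0], "grip": 0.5}]}}

```text
time: 15.4
ee_pos: [0.5515, -0.1386, 0.0973]
eef_rot: [-0.208, 0.978, 0.0, -0.0]
ft_force: [-0.9, -0.2, -4.3]
width: 0.0585
grip_force: 46.1
```

```bash
python3 - <<'E'
from bench import sensors
s=sensors.read_state();print(s["torque"].round(2),s["ft_force"].round(1),s["ee_pos"],s["width"],s["joint_positions"].round(2))
E
```

```text
[-0.02  0.07 -0.  ] [-0.9 -0.2 -4.3] [ 0.55149584 -0.13860129  0.09726111] 0.05853226233867451 [-0.19  0.33  0.42  1.78 -0.15  1.07  2.28]
```

```bash
python3 - <<'E'
from bench import eyes
import cv2,numpy as np
w=eyes.camera("wrist")["pixels"];t=eyes.camera("top")["pixels"];s=eyes.camera("side")["pixels"]
a=np.vstack([cv2.resize(w[150:420,120:520],(800,300)),np.hstack([cv2.resize(t[195:265,335:435],(400,280),interpolation=3),cv2.resize(s[225:365,270:410],(400,280),interpolation=3)])])
cv2.imwrite("pics/m.png",a[:,:,::-1])
E
```

```text
(no output)
```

View pics/m.png

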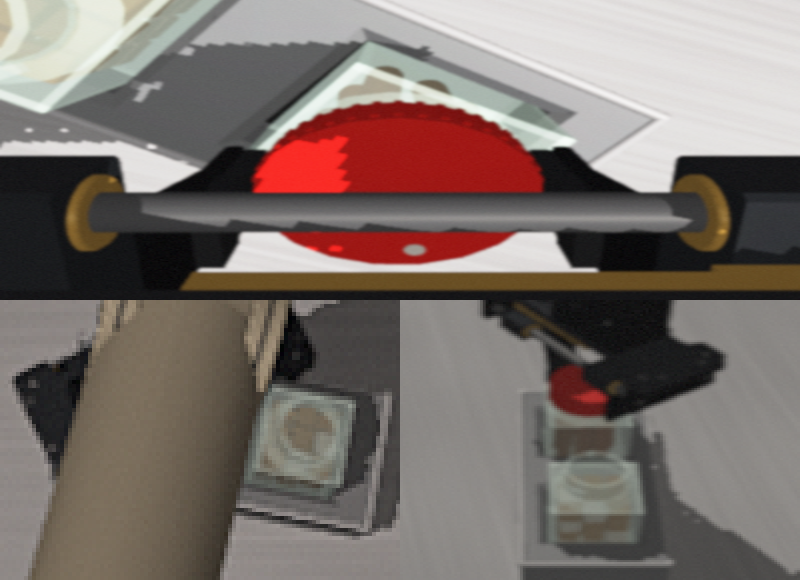

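The composite shows the jar square in the caddy, and the lid has turned with the tool: dot near (415,250), still about the same place relative to the fingers. Joint 7 is nearing its limit, so I let go, turn back and regrip.

{"name": "arm_command", "arguments": {"steps": [{"slide": [0, 0, 0], "rot": [0, 0, 0], "grip": 1}, {"slide": [0, 0, 0], "rot": [0, 0, 0], "grip": 1}, {"slide": [0, 0, 0], "rot": [0, 0, 0], "grip": 1}, {"slide": [0, 0, 0], "rot": [0, 0, -10], "grip": 1}, {"slide": [0, 0, 0], "rot": [0, 0, -10], "grip": 1}, {"slide": [0, 0, 0], "rot": [0, 0, -10], "grip": 1}, {"slide": [0, 0, 0], "rot": [0, 0, -10], "grip": 1}, {"slide": [0, 0, 0], "rot": [0, 0, -10], "grip": 1}]}}

```text
time: 16.55
ee_pos: [0.552, -0.1384, 0.0977]
eef_rot: [0.227, 0.974, 0.0, 0.0]
ft_force: [0.3, 0.3, -0.3]
width: 0.0869
grip_force: 0.0
```

{"name": "arm_command", "arguments": {"steps": [{"slide": [0, 0, 0], "rot": [0, 0, -10], "grip": 1}, {"slide": [0, 0, 0], "rot": [0, 0, -10], "grip": 1}, {"slide": [0, 0, 0], "rot": [0, 0, 0], "grip": 1}, {"slide": [0, 0, 0], "rot": [0, 0, 0], "grip": 1}, {"slide": [0, 0, 0], "rot": [0, 0, 0], "grip": 0.5}, {"slide": [0, 0, 0], "rot": [0, 0, 0], "grip": 0.5}, {"slide": [0, 0, 0], "rot": [0, 0, 0], "grip": 0.5}, {"slide": [0, 0, 0], "rot": [0, 0, 0], "grip": 0.5}]}}

```text
time: 17.55
ee_pos: [0.5516, -0.1387, 0.0974]
eef_rot: [0.39, 0.921, -0.0, -0.0]
ft_force: [-2.1, -1.3, -0.2]
width: 0.0585
grip_force: 45.0
```

```bash
python3 - <<'E'
from bench import sensors
s=sensors.read_state();print(s["torque"].round(2),s["ft_force"].round(1),s["ee_pos"],s["eef_rot"].round(3),s["width"],s["joint_positions"].round(2))
E
```

```text
[-0.18  0.25  0.01] [-2.1 -1.3 -0.2] [ 0.55156421 -0.13865669  0.0974375 ] [ 0.39   0.921 -0.    -0.   ] 0.058548855276896725 [-0.36  0.36  0.63  1.79 -0.23  1.07  1.12]
```

{"name": "arm_command", "arguments": {"steps": [{"slide": [0, 0, 0.0001], "rot": [0, 0, 5], "grip": 0.5}, {"slide": [0, 0, 0.0001], "rot": [0, 0, 7], "grip": 0.5}, {"slide": [0, 0, 0.0001], "rot": [0, 0, 7], "grip": 0.5}, {"slide": [0, 0, 0.0001], "rot": [0, 0, 7], "grip": 0.5}, {"slide": [0, 0, 0.0001], "rot": [0, 0, 7], "grip": 0.5}, {"slide": [0, 0, 0.0001], "rot": [0, 0, 7], "grip": 0.5}, {"slide": [0, 0, 0.0001], "rot": [0, 0, 6], "grip": 0.5}, {"slide": [0, 0, 0], "rot": [0, 0, 4], "grip": 0.5}]}}

```text
time: 18.55
ee_pos: [0.552, -0.1385, 0.0983]
eef_rot: [-0.037, 0.999, 0.0, 0.0]
ft_force: [0.3, 0.5, 0.9]
width: 0.0588
grip_force: 45.1
```

```bash
python3 - <<'E'
from bench import sensors,eyes
import cv2,numpy as np
s=sensors.read_state();print(s["torque"].round(2),s["ft_force"].round(1),s["ee_pos"],s["eef_rot"].round(3),s["width"],s["joint_positions"].round(2))
w=eyes.camera("wrist");np.savez("w4.npz",**{k:w[k] for k in ("pose","intrinsics","pixels")})
cv2.imwrite("pics/w4.png",cv2.resize(w["pixels"][150:420,120:520],(800,540))[:,:,::-1])
E
```

```text
[-0.03 -0.06 -0.  ] [0.3 0.5 0.9] [ 0.55198729 -0.13847415  0.09833384] [-0.037  0.999  0.     0.   ] 0.058789869767896824 [-0.23  0.33  0.47  1.78 -0.17  1.07  1.95]
```

View pics/w4.png

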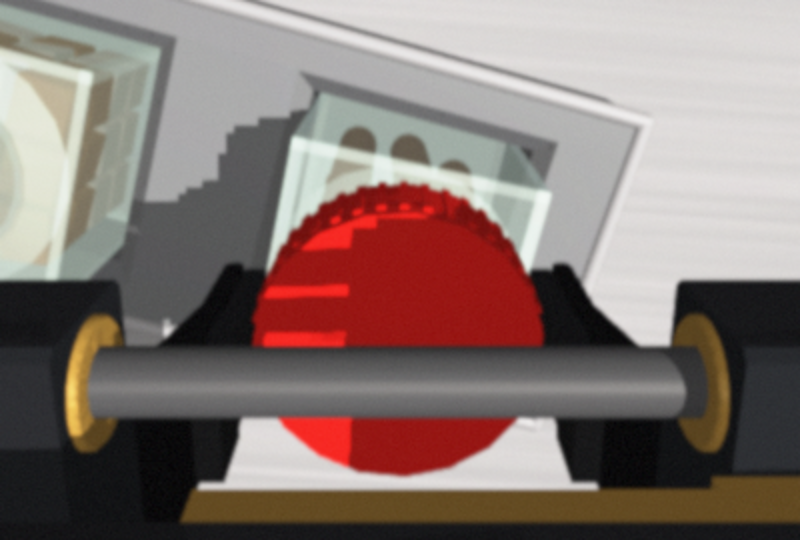

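The lid fills the view, its dot hidden behind the rod as expected at 50-85 degrees from the tool axis. The jar is seated square in the well, turned about 4 degrees in its play. I'll compute the lid angle from the earlier dot position.

```bash
python3 - <<'E'
import numpy as np
from h import *
from scipy.spatial.transform import Rotation as R
p=np.load("w4.npz");T=np.array([.55199,-.13847,.0983]);Rt=R.from_quat([-.037,.999,0,0]).as_matrix()
for uv in ((327.5,375),(326.5,374)):
    q=onplane(p,uv,T[2]+.021)-T; l=Rt.T@q; print("tool frame",l)
# tool x points to -world x: angle from -tool x, ccw from above
    print("rel deg",np.degrees(np.arctan2(l[1],-l[0])))
# jar top edge z=.084
f=lambda u,v:onplane(p,(120+u/2,150+v/2),.084)[:2]
e=f(550,192)-f(295,140);print("jar yaw",np.degrees(np.arctan2(-e[0],e[1])))
f=lambda u,v:onplane(p,(120+u/2,150+v/2),.045)[:2]
e=f(555,145)-f(300,75);print("caddy yaw",np.degrees(np.arctan2(-e[0],e[1])))
E
```

```text
tool frame [-0.0231629   0.00401999 -0.021     ]
rel deg 9.845789946284194
tool frame [-0.02268483  0.0035996  -0.021     ]
rel deg 9.016439428764027
jar yaw -7.560895780785329
caddy yaw -11.175172442165993
```

{"name": "arm_command", "arguments": {"steps": [{"slide": [0, 0, 0], "rot": [0, 0, 4], "grip": 0.5}, {"slide": [0, 0, 0], "rot": [0, 0, 0], "grip": 0.5}, {"slide": [0, 0, 0.001], "rot": [0, 0, 0], "grip": 0.5}, {"slide": [0, 0, 0.001], "rot": [0, 0, 0], "grip": 0.5}, {"slide": [0, 0, 0.001], "rot": [0, 0, 0], "grip": 0.5}, {"slide": [0, 0, 0.001], "rot": [0, 0, 0], "grip": 0.5}, {"slide": [0, 0, 0.001], "rot": [0, 0, 0], "grip": 0.5}, {"slide": [0, 0, 0], "rot": [0, 0, 0], "grip": 0.5}]}}

```text
time: 19.6
ee_pos: [0.5519, -0.1384, 0.1033]
eef_rot: [-0.07, 0.998, 0.0, 0.0]
ft_force: [0.3, -0.2, -0.5]
width: 0.0586
grip_force: 45.0
```

{"name": "arm_command", "arguments": {"steps": [{"slide": [0, 0, 0.004], "rot": [0, 0, 0], "grip": 0.5}, {"slide": [0, 0, 0.005], "rot": [0, 0, 0], "grip": 0.5}, {"slide": [0, 0, 0.006], "rot": [0, 0, 0], "grip": 0.5}, {"slide": [0, 0, 0.006], "rot": [0, 0, 0], "grip": 0.5}, {"slide": [0, 0, 0.005], "rot": [0, 0, 0], "grip": 0.5}, {"slide": [0, 0, 0.004], "rot": [0, 0, 0], "grip": 0.5}, {"slide": [0, 0, 0], "rot": [0, 0, 0], "grip": 0.5}, {"slide": [0, 0, 0], "rot": [0, 0, 0], "grip": 0.5}]}}

```text
time: 20.6
ee_pos: [0.5517, -0.1384, 0.133]
eef_rot: [-0.07, 0.998, 0.0, -0.0]
ft_force: [0.9, -0.6, -1.0]
width: 0.0587
grip_force: 45.0
```

```bash
python3 - <<'E'
from bench import sensors,eyes
import cv2,numpy as np
s=sensors.read_state();print(s["ft_force"].round(1),s["ee_pos"],s["width"])
w=eyes.camera("wrist")["pixels"];t=eyes.camera("side")["pixels"]
a=np.hstack([cv2.resize(w[150:420,120:520],(400,400)),cv2.resize(t[225:365,270:410],(400,400),interpolation=3)])
cv2.imwrite("pics/f.png",a[:,:,::-1])
E
```

```text
[ 0.9 -0.6 -1. ] [ 0.55166185 -0.13835173  0.13298299] 0.058677308112463446
```

View pics/f.png

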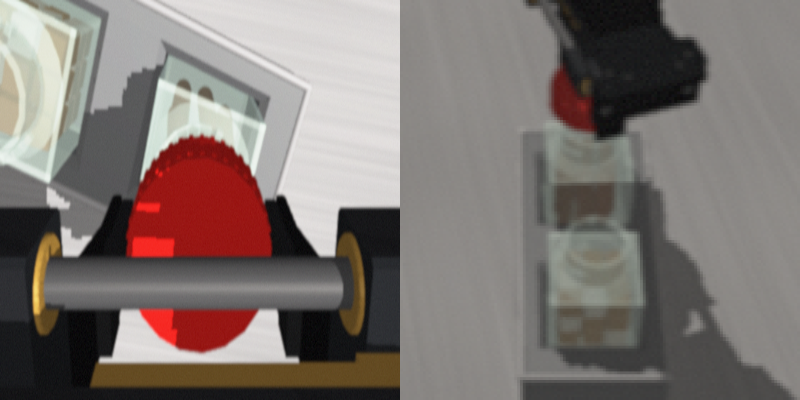

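The pictures show the lid held level above the open jar. The jar sits in the well at (590,170) with its body as deep as the sugar jar's, and clearance is about 19 mm.

```bash
python3 -c "
from bench import order
print(order.close_job())"
```

```text
the job is handed in; nothing more can be done
None
```

I handed the job in at about 21 s: the jar stands in the caddy's well, its lid was turned to an estimated 1.6–1.7 rad, and I finished holding the lid level about 2 cm above the open mouth; no verdict came back.

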